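# Hold a loaded tool-chest lid at its balance point

### The job

Take the wooden tool chest's lid by its steel bar handle, raise it to the over-centre point where it would fall neither shut nor backwards, and hold it still there in the grip so that I can fit a lid stay: finish while still gripping the handle. The heavy irons racked inside the lid sit at a different depth each time and move the balance point, well short of upright, so feel for where the lid's pull fades out and changes sides. Don't let the lid drop or flop over backwards, and leave the other things on the table where they are.

Things in the scene. Friction and masses are not known exactly. Their poses are not given: they have to be found in the camera images.
- chest: Wooden tool chest with brass trim, fixed to the table: open base 190 (x) x 360 (y) x 85 high, walls 9, with a 75 deep hollow lid of the same outline on top (160 in all when shut). Origin: centre of the underside. Its x axis points from the handle side (front, roughly towards the robot) to the hinge side, y along the hinge, z up.
- hinge (a point): Middle of the hinge axis, on the top edge of the base's back wall: 95 in +x and 85 up from the chest's origin. The hinge axis runs along the chest's y axis.
- lid (a joint): Lid angle, rad: 0 shut, grows as the handle side swings up and over to the back; back stop at 2.0. The hinge turns freely, with no friction or spring. Lid, handle and irons weigh 3.2 kg in all. Lifting from shut takes about 10 N at the handle. At the handle the lid pulls 10 to 12 N x sin(angle to balance), to shut before it, to the back after it. It balances somewhere between 0.9 and 1.3 rad.
- grip (a point): Middle of the steel bar handle on the lid's front: round bar 12 thick and 130 long, parallel to the hinge, standing 60 (bar centre) off the lid's front face on a post at each end. With the lid shut it lies 250 in front of the hinge axis and 60 above it, so 145 over the table; it moves with the lid at radius 257. The bar may turn between the finger pads.
- weight_line (a point): A point inside the lid on the straight line from the hinge axis through the common centre of mass of lid, handle and irons (107 to 129 from the hinge axis). The lid balances when this point is plumb above the hinge axis; it leans to the front when the point is still on the handle side of it.
- basket: Half-made round willow basket, 190 across and 110 high with loose stake ends up to 150, origin under its centre. Leave alone.
- stone: Rounded grey stone weight lying in the basket, 84 across, 52 high, origin under its centre. Leave alone.
- secateurs: Orange-handled secateurs lying flat, about 190 long. Origin: under the pivot. Leave alone.
- bodkin: Bodkin with a dark wooden handle, 200 long, lying along its x axis. Leave alone.
- mug: Blue mug, 80 across and 90 high, origin under its centre. Leave alone.
- twine_spool: Reddish-brown spool, 60 across and 60 high, origin under its centre. Leave alone.

How it is judged:
By the outcome, as a careful person would: the job done as asked, in the order asked, and still so for the second after the job is handed in, while the arm keeps its last pose, push and grip.
It also fails if it takes over 58 s, if anything falls off the work surface, if the arm or the gripper's body presses on something with over 40 N, if the wrist force passes 120 N, or if a joint passes its speed limit or range.

### The arm

A 6-joint arm with a two-finger parallel gripper is mounted at the origin on the work surface. World frame = base frame: x ahead of the robot, y to its left, z up, the work surface at z = 0. Lengths are in m, angles in rad, forces in N, time in s.
With the tool pointing down it reaches from about 0.35 to 0.725 m from the base axis. Payload 6 kg.
Tool frame: the origin (TCP) lies at the very end of the fingers, on their centre line; the grasp point (between the pads) lies 19 mm behind it (pinch_z is the z of the grasp point in the tool frame, in m); z points along the fingers, y is the line along which they close (so a half turn about z gives the same grasp; the last joint's range is limited). The gripper opens to 85 mm and grips with 20 to 120 N. Pads are 22 mm wide; open, the fingers measure 114 mm over their backs; the gripper's body (76 mm by 85 mm) begins 54 mm behind the grasp point. The pads swing forward as they close: fully open they stand 13 mm farther back than shut.
Start: joints at [1.442, 0.04, 0.085, 0, -1.615, -0.334], TCP at [0.268, 0.537, 0.199] pointing down, gripper open.
Joint ranges: [-2.56, 2.56], [-1.29, 2.01], [-1.08, 1.49], [-3.29, 1.98], [-2.81, -0.18], [-2.99, 2.99]. Speed limits (rad/s): [2.57, 2.57, 3.01, 3.14, 3.14, 3.14].

### API

Orientations are given as a rotation vector (axis times angle).
In Python, from workcell import * gives the robot as it stands.
- The arm moves only by the tool jog_arm, never from a script. Its arguments are lists of equal length, an entry for each row: "travel": the shift along the tool's x, y, z in m, a list of three; "dr": the turn, a rotation vector about the tool's x, y, z in degrees, a list of three; "fingers": the opening, from 0 (shut) to 1 (fully open). A call has 1 to 20 rows; each row is the pose to reach, as a shift and turn from the pose commanded when the call began, along the tool's axes at that moment; what a row does not reach only later rows make up. A row lasts 1/10 s, in which the tool goes at most 50 mm and 8.59 degrees, less where a joint would pass 70% of its speed; a pose out of reach is approached as far as the arm can. A call with a gripper value outside its range is refused whole. The fingers move at their own pace and stop on an object; "force" is the grip in N (left out, the last holds). Time passes only in rows, so rows that repeat a pose let the fingers close. It gives the time, the measured TCP pose, the force, the opening and the grip force at its end, in the units of the state.
- state(): the state, without advancing time (a new reading comes with each control period).
- capture(name): name is "scene" or "side" or "wrist"; returns a dict with "img" (400x640x3 uint8, red, green, blue), "mtx" (3x3 intrinsics, pixels), "T" (4x4, takes a point from camera to world coordinates); the wrist camera has in their place "T_tool_cam" (4x4, takes a point from camera to tool coordinates, whose origin is the TCP and whose axes are the flange's). Camera axes: x right, y up, looking along -z (the intrinsics and any distortion apply to the point x, -y, -z); pixel columns grow to the right and rows downward; lengths in m; the calibration is good to about 2 mm. The wrist camera is an equidistant fisheye: a pixel r from the principal point sees the ray r / f radians off the axis. A picture is of the moment at which its call begins: read the wrist's pose just before it. There is no depth.
- job_done(): hands the job in; it is judged then, once.
Trained networks look in a picture, given as the dict that the camera call returned (one of the last four; its "shot" number tells which), for a name from the list of things; names that differ only in an ending like _2 or _b are one class to them, and where a whole thing is asked for, a point or a joint stands for the part that bears it (a point fixed in the world has none). Each returns a list of dicts, best first, with "conf" (0 to 1); they miss things now and then, are a little off and sometimes report something else, mostly with a low value. They report only what shows in the picture. A call takes as long as a camera call.
- masks_of(picture, label): "region" (400x640 bool, what is visible of it).
- mark_of(picture, label): "location" ([x, y, z] in m, in the coordinates of the camera as it stood for that picture, good to about 4 mm: a listed point, or the origin of a listed thing).
The state is a dict: "time": time; "joint_pos": joint angles; "qd": joint speeds; "joint_torque": joint torques, N m; "tcp_pos": TCP position; "eef_rot": TCP orientation; "wrist_force": force on the tool from outside, world axes, zero at the start; "moment": the same for the moment, N m; "width": finger opening in m; "gripper_force": force on a finger pad.
Only numpy, scipy, OpenCV 4.12 (cv2) and the standard library are available. Lean on these libraries where they do the work, as an engineer would, in place of code of your own. Each camera call takes 0.05 s, during which the arm holds its last target. There are 200 camera calls.

## Working session

There is one attempt and no reset: what is moved stays moved. The work goes in short steps, Python scripts to look and compute and a tool call to move; the robot and the scene stay as the last step left them, time stands still between calls to the robot, and variables do not carry over. Pictures are saved under pics/ and viewed, at most 10 in all, crops included, and the job is handed in when it is done.

Besides the shell and the picture viewer there is one more tool, called after "Call:" as name(argument=value, ...), one argument or row to a line, values as JSON. jog_arm: Moves the arm, as the interface text tells. Its arguments: {"type":"object","properties":{"travel":{"type":"array"},"dr":{"type":"array"},"fingers":{"type":"array"},"force":{"type":"number"}},"required":["travel","dr","fingers"]}

```bash
mkdir -p pics; ls
cat > h.py <<'E'
from workcell import *
import numpy as np, cv2
from scipy.spatial.transform import Rotation as R
def loc(name,label):
    s=state(); p=capture(name)
    if name=="wrist":
        T=np.eye(4);T[:3,:3]=R.from_rotvec(s["eef_rot"]).as_matrix();T[:3,3]=s["tcp_pos"];T=T@p["T_tool_cam"]
    else: T=p["T"]
    labs=[label] if isinstance(label,str) else label
    out={}
    for l in labs:
        out[l]=[(round(d["conf"],2),np.round((T@np.r_[d["location"],1])[:3],4)) for d in mark_of(p,l)[:2]]
    return p,out
E
python3 - <<'E'
from h import *
s=state(); print({k:np.round(v,3) for k,v in s.items()})
ims=[]
for n in("scene","side"):
    p,o=loc(n,["chest","hinge","grip","weight_line","basket","mug","twine_spool","secateurs","bodkin"])
    print(n,*o.items(),sep="\n"); ims.append(p["img"])
cv2.imwrite("pics/a.png",cv2.resize(np.vstack(ims),(480,600))[:,:,::-1])
E
```

```text
pics
{'time': np.float64(0.0), 'joint_pos': array([ 1.442,  0.041,  0.084, -0.   , -1.616, -0.334]), 'qd': array([ 0.001,  0.001,  0.   , -0.001,  0.002, -0.001]), 'joint_torque': array([ 1.0000e-03, -3.6821e+01,  3.4740e+01,  6.9320e+00, -5.0000e-03,
        0.0000e+00]), 'tcp_pos': array([0.268, 0.537, 0.198]), 'eef_rot': array([ 3.056, -0.72 , -0.   ]), 'wrist_force': array([-0.726, -1.241, -0.901]), 'moment': array([-0.001, -0.01 , -0.016]), 'gripper_force': np.float64(0.0), 'width': np.float64(0.086)}
scene
('chest', [])
('hinge', [(0.66, array([0.6788, 0.0671, 0.0853])), (0.44, array([ 5.946e-01,  5.169e-01, -5.000e-04]))])
('grip', [(0.74, array([0.4381, 0.1255, 0.1419]))])
('weight_line', [])
('basket', [(0.78, array([ 0.5924,  0.5133, -0.0022]))])
('mug', [(0.9, array([ 0.6639, -0.4074, -0.0027]))])
('twine_spool', [(0.75, array([ 0.364 , -0.2959,  0.0004])), (0.25, array([0.6776, 0.0685, 0.083 ]))])
('secateurs', [(0.83, array([ 0.4231, -0.4645,  0.0017]))])
('bodkin', [(0.85, array([0.3777, 0.365 , 0.0033]))])
side
('chest', [])
('hinge', [])
('grip', [(0.8, array([0.4406, 0.1229, 0.1499]))])
('weight_line', [])
('basket', [(0.87, array([ 0.5977,  0.5189, -0.0006]))])
('mug', [(0.57, array([ 0.669 , -0.4076, -0.0008]))])
('twine_spool', [(0.71, array([ 0.3684, -0.2892, -0.0026]))])
('secateurs', [(0.85, array([ 0.4275, -0.4648,  0.0031]))])
('bodkin', [(0.76, array([0.3831, 0.371 , 0.003 ]))])
```

View pics/a.png

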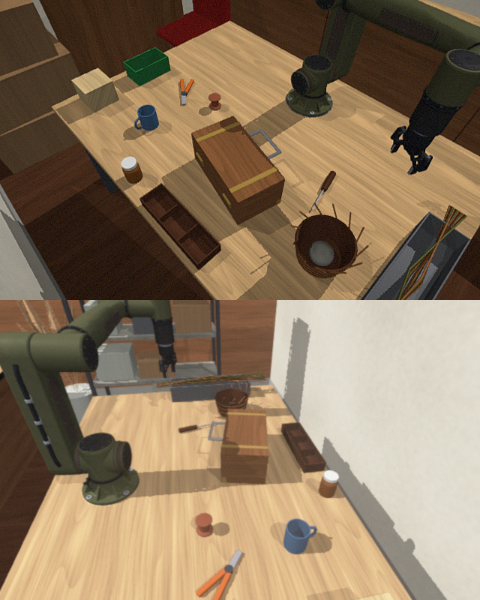

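The chest is in the middle with its handle towards the robot, at about (262,140) in the top image. The bodkin and basket are to its left. I'll move above the bar now.

Call:
jog_arm(
  travel=[
    [0.338, 0.293, -0.062],
    [0.338, 0.293, -0.062],
    [0.338, 0.293, -0.062],
    [0.338, 0.293, -0.062],
    [0.338, 0.293, -0.062],
    [0.338, 0.293, -0.062],
    [0.338, 0.293, -0.062],
    [0.338, 0.293, -0.062],
    [0.338, 0.293, -0.062],
    [0.338, 0.293, -0.062],
    [0.338, 0.293, -0.062],
    [0.338, 0.293, -0.062],
    [0.338, 0.293, -0.062],
    [0.338, 0.293, -0.062],
    [0.338, 0.293, -0.062],
    [0.338, 0.293, -0.062],
  ],
  dr=[
    [0, 0, 76.8],
    [0, 0, 76.8],
    [0, 0, 76.8],
    [0, 0, 76.8],
    [0, 0, 76.8],
    [0, 0, 76.8],
    [0, 0, 76.8],
    [0, 0, 76.8],
    [0, 0, 76.8],
    [0, 0, 76.8],
    [0, 0, 76.8],
    [0, 0, 76.8],
    [0, 0, 76.8],
    [0, 0, 76.8],
    [0, 0, 76.8],
    [0, 0, 76.8],
  ],
  fingers=[0.6, 0.6, 0.6, 0.6, 0.6, 0.6, 0.6, 0.6, 0.6, 0.6, 0.6, 0.6, 0.6, 0.6, 0.6, 0.6],
)

```text
time: 2.6
tcp_pos: [0.4393, 0.1243, 0.2606]
eef_rot: [1.95, -2.463, 0.0]
wrist_force: [-0.5, 0.2, -0.3]
width: 0.051
gripper_force: 0.0
```

Run:
```python
from h import *
s=state(); print({k:np.round(s[k],3) for k in("time","tcp_pos","eef_rot","joint_pos","width")})
print("tool axes\n",R.from_rotvec(s["eef_rot"]).as_matrix().round(3))
p,o=loc("wrist",["grip","hinge","chest"]); print(o)
for m in masks_of(p,"grip")[:1]:
    print(m["conf"],m["region"].sum())
cv2.imwrite("pics/b.png",p["img"][:,:,::-1]); print(pinch_z if "pinch_z" in globals() else "")
```

```text
{'time': np.float64(2.6), 'tcp_pos': array([0.439, 0.124, 0.261]), 'eef_rot': array([ 1.95 , -2.463,  0.   ]), 'joint_pos': array([ 0.721, -0.327, -0.131,  0.   , -1.767, -0.952]), 'width': np.float64(0.051)}
tool axes
 [[-0.229 -0.973 -0.   ]
 [-0.973  0.229 -0.   ]
 [ 0.     0.    -1.   ]]
{'grip': [(0.75, array([0.4411, 0.124 , 0.1443]))], 'hinge': [], 'chest': []}
0.72 49744
-0.0187
```

View pics/b.png

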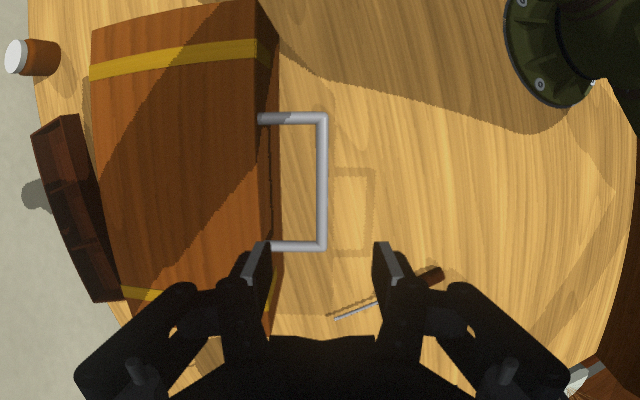

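The bar runs straight along the tool's x axis (column 322, rows 113–250), centred between the fingers. I'll descend and grip.

Call:
jog_arm(
  travel=[
    [0, -0.001, 0.05],
    [0, -0.001, 0.1],
    [0, -0.001, 0.134],
    [0, -0.001, 0.134],
    [0, -0.001, 0.134],
    [0, -0.001, 0.134],
  ],
  dr=[
    [0, 0, 0],
    [0, 0, 0],
    [0, 0, 0],
    [0, 0, 0],
    [0, 0, 0],
    [0, 0, 0],
  ],
  fingers=[0.6, 0.6, 0.6, 0.6, 0.6, 0.6],
)

```text
time: 3.45
tcp_pos: [0.4418, 0.124, 0.1298]
eef_rot: [-1.946, 2.461, -0.002]
wrist_force: [0.6, 0.1, 1.2]
width: 0.051
gripper_force: 0.0
```

Call:
jog_arm(
  travel=[
    [0, 0, 0],
    [0, 0, 0],
    [0, 0, 0],
    [0, 0, 0],
    [0, 0, 0],
    [0, 0, 0],
    [0, 0, 0],
    [0, 0, 0],
  ],
  dr=[
    [0, 0, 0],
    [0, 0, 0],
    [0, 0, 0],
    [0, 0, 0],
    [0, 0, 0],
    [0, 0, 0],
    [0, 0, 0],
    [0, 0, 0],
  ],
  fingers=[0, 0, 0, 0, 0, 0, 0, 0],
  force=50,
)

```text
time: 4.25
tcp_pos: [0.4404, 0.1235, 0.1267]
eef_rot: [1.949, -2.464, 0.0]
wrist_force: [1.0, 0.6, 0.3]
width: 0.0003
gripper_force: 0.0
```

Run:
```python
from h import *
s=state(); print({k:np.round(s[k],4) for k in("time","tcp_pos","eef_rot","wrist_force","moment","joint_pos","width","gripper_force")})
p,o=loc("scene",["grip","hinge"]);print(o)
# arc in tool axes (x,y,z) from commanded pose
Rm=R.from_rotvec(s["eef_rot"]).as_matrix(); cx=np.array([.973,-.230,0]);z=np.array([0,0,1.])
for th in np.arange(0,1.41,.1):
    a=.2355+th; d=cx*(.25-.257*np.cos(a))+z*(.257*np.sin(a)-.06); print(round(th,2),(Rm.T@d).round(4))
```

```text
{'time': np.float64(4.25), 'tcp_pos': array([0.4404, 0.1235, 0.1267]), 'eef_rot': array([ 1.9488e+00, -2.4639e+00,  2.0000e-04]), 'wrist_force': array([0.9751, 0.5569, 0.3258]), 'moment': array([-0.0227, -0.0115,  0.0348]), 'joint_pos': array([ 7.1760e-01, -3.5180e-01, -3.9400e-01,  1.0000e-04, -1.5288e+00,
       -9.5000e-01]), 'width': np.float64(0.0003), 'gripper_force': np.float64(0.0)}
{'grip': [(0.67, array([0.4413, 0.1214, 0.1385]))], 'hinge': [(0.87, array([0.6801, 0.0673, 0.082 ]))]}
0.0 [-0.     -0.0001  0.    ]
0.1 [ 0.     -0.0073 -0.0246]
0.2 [ 0.     -0.017  -0.0484]
0.3 [ 0.     -0.029  -0.0711]
0.4 [ 0.     -0.0432 -0.0925]
0.5 [ 0.     -0.0594 -0.1124]
0.6 [-0.     -0.0776 -0.1306]
0.7 [-0.     -0.0975 -0.1469]
0.8 [-0.     -0.1189 -0.161 ]
0.9 [-0.     -0.1416 -0.173 ]
1.0 [-0.     -0.1654 -0.1827]
1.1 [-0.     -0.1901 -0.1899]
1.2 [-0.     -0.2153 -0.1946]
1.3 [-0.     -0.2409 -0.1968]
1.4 [-0.     -0.2666 -0.1965]
```

The fingers closed on nothing, so I'll look.

Run:
```python
from h import *
p,o=loc("wrist",["grip"]); print(o)
a=p["img"]; b=capture("side")["img"][130:300,220:460]; b=cv2.resize(b,(640,453))[:400]
cv2.imwrite("pics/c.png",cv2.resize(np.vstack([a,b]),(480,600))[:,:,::-1])
```

```text
{'grip': [(0.91, array([0.4411, 0.1233, 0.1467]))]}
```

View pics/c.png

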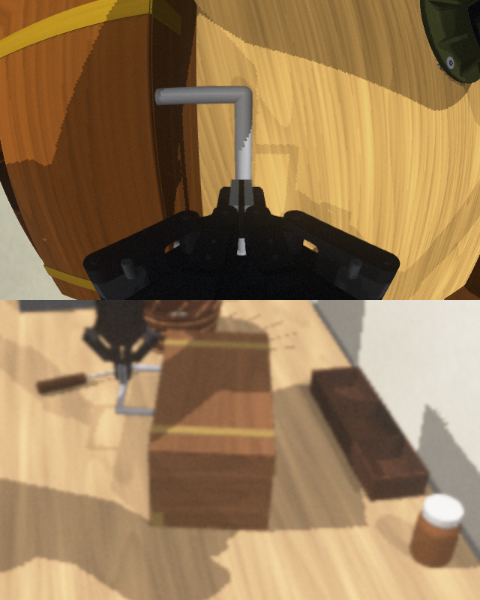

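```bash
cat >> h.py <<'E'
def proj(p,X):
    c=(np.linalg.inv(p["T"])@np.r_[X,1])[:3]; u=p["mtx"]@(c*[1,-1,-1]); return u[:2]/u[2]
E
python3 - <<'E'
from h import *
s=state(); out=[]
print(s["width"],s["gripper_force"])
cx=np.array([.973,-.23,0]);cy=np.array([.23,.973,0])
for n in("side","scene"):
    p=capture(n); t=np.array(s["tcp_pos"]); c=proj(p,t)
    o=np.round(c-[40,30]).astype(int); k=8
    im=cv2.resize(p["img"][o[1]:o[1]+60,o[0]:o[0]+80],None,fx=k,fy=k,interpolation=cv2.INTER_CUBIC)
    q=lambda X:tuple(int(v) for v in (proj(p,X)-o)*k)
    cv2.circle(im,q(t),5,(255,0,0),-1)
    b=np.array([.441,.1235,.145]); cv2.line(im,q(b-.065*cy),q(b+.065*cy),(0,255,0),1)
    b[2]=.12; cv2.line(im,q(b-.065*cy),q(b+.065*cy),(255,255,0),1)
    out.append(im[:300] if 0 else cv2.resize(im,(400,300)))
cv2.imwrite("pics/d.png",np.vstack(out)[:,:,::-1])
E
```

```text
-0.00020858082669483697 0.0
```

View pics/d.png

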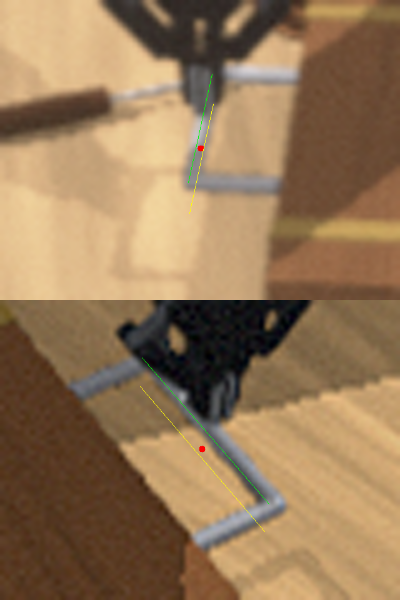

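In both views the real fingertips sit about 30 mm above the reported TCP, so they closed above the bar. The bar itself matches z=0.145. I'll open, go lower and close again.

Call:
jog_arm(
  travel=[
    [0, 0, 0],
    [0, 0, 0],
    [0, 0, 0],
    [0, 0, 0],
    [0, 0, 0.01],
    [0, 0, 0.02],
    [0, 0, 0.028],
    [0, 0, 0.028],
    [0, 0, 0.028],
    [0, 0, 0.028],
  ],
  dr=[
    [0, 0, 0],
    [0, 0, 0],
    [0, 0, 0],
    [0, 0, 0],
    [0, 0, 0],
    [0, 0, 0],
    [0, 0, 0],
    [0, 0, 0],
    [0, 0, 0],
    [0, 0, 0],
  ],
  fingers=[0.6, 0.6, 0.6, 0.6, 0.6, 0.6, 0.6, 0.6, 0.6, 0.6],
)

```text
time: 5.65
tcp_pos: [0.4407, 0.1236, 0.0991]
eef_rot: [-1.949, 2.464, -0.001]
wrist_force: [0.5, 0.6, -0.3]
width: 0.0511
gripper_force: 0.0
```

Call:
jog_arm(
  travel=[
    [0, 0, 0],
    [0, 0, 0],
    [0, 0, 0],
    [0, 0, 0],
    [0, 0, 0],
    [0, 0, 0],
    [0, 0, 0],
  ],
  dr=[
    [0, 0, 0],
    [0, 0, 0],
    [0, 0, 0],
    [0, 0, 0],
    [0, 0, 0],
    [0, 0, 0],
    [0, 0, 0],
  ],
  fingers=[0, 0, 0, 0, 0, 0, 0],
  force=50,
)

```text
time: 6.35
tcp_pos: [0.4393, 0.1239, 0.099]
eef_rot: [1.949, -2.462, -0.003]
wrist_force: [-8.6, 1.4, 4.2]
width: 0.0103
gripper_force: 48.9
```

Run:
```python
from h import *
s=state(); print({k:np.round(s[k],4) for k in("time","tcp_pos","wrist_force","moment","width","gripper_force")})
out=[]
for n in("side","scene"):
    p=capture(n); t=np.array(s["tcp_pos"]); c=proj(p,t)
    o=np.round(c-[40,40]).astype(int)
    out.append(cv2.resize(p["img"][o[1]:o[1]+60,o[0]:o[0]+80],(400,300),interpolation=cv2.INTER_CUBIC))
cv2.imwrite("pics/e.png",np.vstack(out)[:,:,::-1])
```

```text
{'time': np.float64(6.35), 'tcp_pos': array([0.4393, 0.1239, 0.099 ]), 'wrist_force': array([-8.5866,  1.4466,  4.2077]), 'moment': array([ 0.6259,  2.8818, -0.0308]), 'width': np.float64(0.0103), 'gripper_force': np.float64(48.9259)}
```

View pics/e.png

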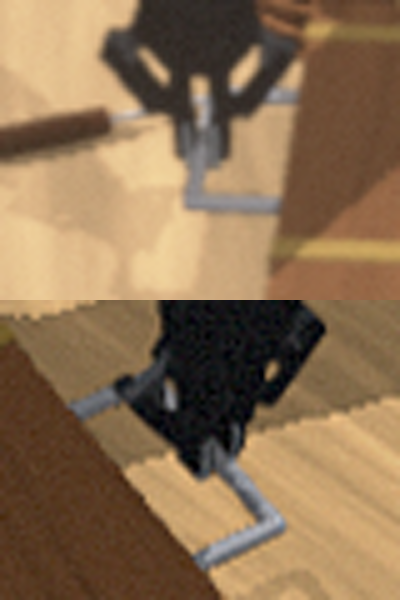

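It is gripped, but the 10.3 mm width and the upward push suggest the bar sits at the pads' tip edge. I'll regrip 10 mm deeper.

Call:
jog_arm(
  travel=[
    [0, 0, 0],
    [0, 0, 0],
    [0, 0, 0],
    [0, 0, 0],
    [0, 0, 0.01],
    [0, 0, 0.01],
    [0, 0, 0.01],
  ],
  dr=[
    [0, 0, 0],
    [0, 0, 0],
    [0, 0, 0],
    [0, 0, 0],
    [0, 0, 0],
    [0, 0, 0],
    [0, 0, 0],
  ],
  fingers=[0.5, 0.5, 0.5, 0.5, 0.5, 0.5, 0.5],
)

```text
time: 7.15
tcp_pos: [0.4402, 0.1233, 0.0881]
eef_rot: [1.948, -2.463, 0.0]
wrist_force: [-1.2, -0.0, 0.5]
width: 0.0429
gripper_force: 0.0
```

Run:
```python
from h import *
F=[];M=[]
for i in range(8):
    capture("side"); s=state(); F.append(s["wrist_force"]);M.append(s["moment"])
print(np.mean(F,0).round(2),np.std(F,0).round(2),np.mean(M,0).round(3),np.std(M,0).round(3),s["width"],s["tcp_pos"])
```

```text
[ 0.04 -0.13  0.18] [0.46 0.37 0.47] [-0.015  0.013  0.018] [0.023 0.029 0.027] 0.04289043412707585 [0.44052216 0.12360224 0.08885298]
```

Call:
jog_arm(
  travel=[
    [0, 0, 0],
    [0, 0, 0],
    [0, 0, 0],
    [0, 0, 0],
    [0, 0, 0],
    [0, 0, 0],
    [0, 0, 0],
  ],
  dr=[
    [0, 0, 0],
    [0, 0, 0],
    [0, 0, 0],
    [0, 0, 0],
    [0, 0, 0],
    [0, 0, 0],
    [0, 0, 0],
  ],
  fingers=[0, 0, 0, 0, 0, 0, 0],
  force=50,
)

```text
time: 8.25
tcp_pos: [0.4392, 0.1238, 0.0888]
eef_rot: [1.948, -2.462, -0.003]
wrist_force: [-8.1, 2.0, 5.0]
width: 0.0106
gripper_force: 48.7
```

Run:
```python
from h import *
F=[];M=[]
for i in range(4):
    capture("side"); s=state(); F.append(s["wrist_force"]);M.append(s["moment"])
print(np.mean(F,0).round(2),np.mean(M,0).round(3),s["width"],s["tcp_pos"],s["time"])
```

```text
[-8.49  1.95  4.46] [ 0.582  2.675 -0.062] 0.010601897902262555 [0.43921618 0.12381534 0.08877105] 8.45
```

The width is the same 10 mm deeper, so the grip is on the flat of the pads. I'll lift along the arc.

Call:
jog_arm(
  travel=[
    [0, -0.0033, -0.0124],
    [0, -0.0073, -0.0246],
    [0, -0.0119, -0.0367],
    [0, -0.017, -0.0484],
    [0, -0.0228, -0.0599],
    [0, -0.029, -0.0711],
    [0, -0.0359, -0.0819],
    [0, -0.0432, -0.0925],
    [0, -0.0432, -0.0925],
    [0, -0.0432, -0.0925],
  ],
  dr=[
    [0, 0, 0],
    [0, 0, 0],
    [0, 0, 0],
    [0, 0, 0],
    [0, 0, 0],
    [0, 0, 0],
    [0, 0, 0],
    [0, 0, 0],
    [0, 0, 0],
    [0, 0, 0],
  ],
  fingers=[0, 0, 0, 0, 0, 0, 0, 0, 0, 0],
)

```text
time: 9.45
tcp_pos: [0.48, 0.114, 0.1822]
eef_rot: [1.948, -2.46, -0.006]
wrist_force: [-17.8, 5.0, 5.1]
width: 0.0102
gripper_force: 49.9
```

```bash
cat >> h.py <<'E'
cx=np.array([.973,-.23,0]);cy=np.array([.23,.973,0]);cz=np.array([0,0,1.])
G0=np.array([.4405,.1236,.0888])   # tcp when shut
def meas(n=8,cam="scene"):
    F=[];M=[];P=[]
    for i in range(n):
        p=capture(cam); s=state(); F.append(s["wrist_force"]);M.append(s["moment"]);P.append(s["tcp_pos"])
    F=np.mean(F,0)-[.04,-.13,.18];M=np.mean(M,0);d=np.mean(P,0)-G0
    r=np.array([d@cx-.25,d@cz+.06]); rad=np.hypot(*r); th=np.arctan2(r[1],-r[0])-.2355
    u=r/rad; t=np.array([u[1],-u[0]]); f=np.array([F@cx,F@cz])
    print("t",round(s["time"],2),"F",F.round(2),"M",M.round(3),"th",th.round(4),"rad",rad.round(4),"Ft(on tool)",(f@t).round(2),"Fr",(f@u).round(2),"w",round(s["width"],4),"lat",(d@cy).round(4),"My",(M@cy).round(3))
    return p
E
python3 -c "
from h import *
meas(4)"
```

```text
t 9.65 F [-18.12   4.81   4.72] M [ 1.533  6.002 -0.064] th 0.3957 rad 0.2595 Ft(on tool) -7.25 Fr 17.92 w 0.0102 lat -0.0003 My 6.193
```

Call:
jog_arm(
  travel=[
    [0, -0.0059, -0.0101],
    [0, -0.0142, -0.0199],
    [0, -0.0231, -0.0293],
    [0, -0.0324, -0.0381],
    [0, -0.0422, -0.0465],
    [0, -0.0523, -0.0544],
    [0, -0.0628, -0.0617],
    [0, -0.0737, -0.0685],
    [0, -0.0737, -0.0685],
    [0, -0.0737, -0.0685],
  ],
  dr=[
    [0, 0, 0],
    [0, 0, 0],
    [0, 0, 0],
    [0, 0, 0],
    [0, 0, 0],
    [0, 0, 0],
    [0, 0, 0],
    [0, 0, 0],
    [0, 0, 0],
    [0, 0, 0],
  ],
  fingers=[0, 0, 0, 0, 0, 0, 0, 0, 0, 0],
)

```text
time: 10.65
tcp_pos: [0.5542, 0.0963, 0.2537]
eef_rot: [-1.948, 2.462, -0.002]
wrist_force: [-9.1, 3.7, 10.3]
width: 0.0108
gripper_force: 50.1
```

```bash
python3 -c "
from h import *
meas(4);print(state()['joint_pos'].round(2))
print(loc('scene',['weight_line','hinge','grip'])[1]);print(loc('side',['weight_line','hinge','grip'])[1])"
```

```text
t 10.85 F [-9.13  3.22  9.62] M [ 1.007  3.287 -0.02 ] th 0.7999 rad 0.2613 Ft(on tool) -3.37 Fr 13.19 w 0.0101 lat -0.0005 My 3.43
[ 0.53 -0.05  0.09  0.   -1.71 -0.76]
{'weight_line': [], 'hinge': [(0.31, array([ 0.3658, -0.2978,  0.0026]))], 'grip': [(0.56, array([0.5558, 0.0967, 0.3011]))]}
{'weight_line': [(0.25, array([ 0.6704, -0.4049,  0.0019]))], 'hinge': [], 'grip': [(0.84, array([0.5532, 0.1005, 0.3082]))]}
```

Call:
jog_arm(
  travel=[
    [0, -0.0048, -0.005],
    [0, -0.0102, -0.0079],
    [0, -0.016, -0.0108],
    [0, -0.0217, -0.0137],
    [0, -0.0276, -0.0162],
    [0, -0.0335, -0.0187],
    [0, -0.0395, -0.0211],
    [0, -0.0455, -0.0234],
    [0, -0.0455, -0.0234],
    [0, -0.0455, -0.0234],
    [0, -0.0455, -0.0234],
  ],
  dr=[
    [0, 0, 0],
    [0, 0, 0],
    [0, 0, 0],
    [0, 0, 0],
    [0, 0, 0],
    [0, 0, 0],
    [0, 0, 0],
    [0, 0, 0],
    [0, 0, 0],
    [0, 0, 0],
    [0, 0, 0],
  ],
  fingers=[0, 0, 0, 0, 0, 0, 0, 0, 0, 0, 0],
)

```text
time: 12.35
tcp_pos: [0.5991, 0.0854, 0.2757]
eef_rot: [-1.947, 2.463, -0.004]
wrist_force: [-2.8, 1.2, 6.6]
width: 0.01
gripper_force: 51.7
```

```bash
python3 -c "
from h import *
meas(8)"
```

```text
t 12.75 F [-3.08  1.12  6.4 ] M [ 0.342  1.301 -0.021] th 0.9968 rad 0.2618 Ft(on tool) -0.95 Fr 7.12 w 0.0104 lat -0.0006 My 1.345
```

Call:
jog_arm(
  travel=[
    [0, -0.0062, -0.0019],
    [0, -0.0123, -0.0037],
    [0, -0.0185, -0.0054],
    [0, -0.0247, -0.0072],
    [0, -0.0247, -0.0072],
    [0, -0.0247, -0.0072],
    [0, -0.0247, -0.0072],
  ],
  dr=[
    [0, 0, 0],
    [0, 0, 0],
    [0, 0, 0],
    [0, 0, 0],
    [0, 0, 0],
    [0, 0, 0],
    [0, 0, 0],
  ],
  fingers=[0, 0, 0, 0, 0, 0, 0],
)

```text
time: 13.45
tcp_pos: [0.6238, 0.0795, 0.2824]
eef_rot: [-1.946, 2.463, -0.005]
wrist_force: [0.1, 0.3, 4.9]
width: 0.0106
gripper_force: 53.1
```

```bash
python3 -c "
from h import *
meas(8)"
```

```text
t 13.85 F [ 0.15 -0.89  4.73] M [-0.216 -0.031 -0.   ] th 1.0971 rad 0.2609 Ft(on tool) 1.46 Fr 4.52 w 0.0102 lat -0.0007 My -0.08
```

Call:
jog_arm(
  travel=[
    [0, 0.0062, 0.0018],
    [0, 0.0124, 0.0036],
    [0, 0.0185, 0.0054],
    [0, 0.0247, 0.0072],
    [0, 0.0247, 0.0072],
    [0, 0.0247, 0.0072],
    [0, 0.0247, 0.0072],
  ],
  dr=[
    [0, 0, 0],
    [0, 0, 0],
    [0, 0, 0],
    [0, 0, 0],
    [0, 0, 0],
    [0, 0, 0],
    [0, 0, 0],
  ],
  fingers=[0, 0, 0, 0, 0, 0, 0],
)

```text
time: 14.55
tcp_pos: [0.5988, 0.0856, 0.2751]
eef_rot: [-1.947, 2.463, -0.003]
wrist_force: [-2.1, 0.2, 7.5]
width: 0.0103
gripper_force: 52.8
```

```bash
python3 -c "
from h import *
meas(8)"
```

```text
t 14.95 F [-2.11 -0.2   7.67] M [-0.155  0.647 -0.062] th 0.9949 rad 0.2613 Ft(on tool) 0.67 Fr 7.89 w 0.0102 lat -0.0006 My 0.594
```

Call:
jog_arm(
  travel=[
    [0, 0.006, 0.0024],
    [0, 0.0119, 0.0047],
    [0, 0.0179, 0.0072],
    [0, 0.0238, 0.0097],
    [0, 0.0238, 0.0097],
    [0, 0.0238, 0.0097],
    [0, 0.0238, 0.0097],
  ],
  dr=[
    [0, 0, 0],
    [0, 0, 0],
    [0, 0, 0],
    [0, 0, 0],
    [0, 0, 0],
    [0, 0, 0],
    [0, 0, 0],
  ],
  fingers=[0, 0, 0, 0, 0, 0, 0],
)

```text
time: 15.65
tcp_pos: [0.5755, 0.0912, 0.2648]
eef_rot: [-1.948, 2.464, -0.002]
wrist_force: [-3.2, -0.1, 7.5]
width: 0.0099
gripper_force: 53.3
```

```bash
python3 -c "
from h import *
meas(8)"
```

```text
t 16.05 F [-3.59  0.05  6.95] M [-0.167  0.867 -0.013] th 0.8949 rad 0.2608 Ft(on tool) -0.21 Fr 7.78 w 0.01 lat -0.0005 My 0.805
```

Bar friction in the grip causes about ±0.8 N of hysteresis. I'll lighten the grip, take off the radial load and sweep again in both directions.

Call:
jog_arm(
  travel=[
    [0, 0.0006, -0.0014],
    [0, 0.0006, -0.0014],
    [0, -0.0054, -0.0039],
    [0, -0.0113, -0.0061],
    [0, -0.0173, -0.0086],
    [0, -0.0232, -0.0111],
    [0, -0.0232, -0.0111],
    [0, -0.0232, -0.0111],
  ],
  dr=[
    [0, 0, 0],
    [0, 0, 0],
    [0, 0, 0],
    [0, 0, 0],
    [0, 0, 0],
    [0, 0, 0],
    [0, 0, 0],
    [0, 0, 0],
  ],
  fingers=[0, 0, 0, 0, 0, 0, 0, 0],
  force=20,
)

```text
time: 16.85
tcp_pos: [0.598, 0.0858, 0.2745]
eef_rot: [1.947, -2.464, 0.0]
wrist_force: [-2.1, -4.8, 3.5]
width: 0.0103
gripper_force: 52.9
```

```bash
python3 -c "
from h import *
meas(10)"
```

```text
t 17.35 F [-2.84 -4.71  2.39] M [-1.445  1.054 -0.016] th 0.99 rad 0.261 Ft(on tool) -0.78 Fr 2.82 w 0.0102 lat -0.0006 My 0.693
```

Call:
jog_arm(
  travel=[
    [0, -0.0062, -0.0019],
    [0, -0.0123, -0.0037],
    [0, -0.0185, -0.0054],
    [0, -0.0247, -0.0072],
    [0, -0.0247, -0.0072],
    [0, -0.0247, -0.0072],
  ],
  dr=[
    [0, 0, 0],
    [0, 0, 0],
    [0, 0, 0],
    [0, 0, 0],
    [0, 0, 0],
    [0, 0, 0],
  ],
  fingers=[0, 0, 0, 0, 0, 0],
)

```text
time: 17.95
tcp_pos: [0.6219, 0.0801, 0.2815]
eef_rot: [1.947, -2.464, 0.0]
wrist_force: [-2.0, -5.7, 1.8]
width: 0.0103
gripper_force: 53.4
```

```bash
python3 -c "
from h import *
meas(10)"
```

```text
t 18.45 F [-1.48 -4.95  1.77] M [-1.642  0.798 -0.074] th 1.0881 rad 0.2606 Ft(on tool) 0.14 Fr 1.79 w 0.0105 lat -0.0006 My 0.399
```

Call:
jog_arm(
  travel=[
    [0, 0.0062, 0.0018],
    [0, 0.0124, 0.0036],
    [0, 0.0185, 0.0054],
    [0, 0.0247, 0.0072],
    [0, 0.0247, 0.0072],
    [0, 0.0247, 0.0072],
  ],
  dr=[
    [0, 0, 0],
    [0, 0, 0],
    [0, 0, 0],
    [0, 0, 0],
    [0, 0, 0],
    [0, 0, 0],
  ],
  fingers=[0, 0, 0, 0, 0, 0],
)

```text
time: 19.05
tcp_pos: [0.5977, 0.086, 0.2739]
eef_rot: [1.948, -2.464, 0.001]
wrist_force: [-0.4, -5.4, -0.3]
width: 0.0101
gripper_force: 53.2
```

```bash
python3 -c "
from h import *
meas(10)"
```

```text
t 19.55 F [-0.7  -5.49  0.42] M [-1.892  0.023 -0.068] th 0.9898 rad 0.2606 Ft(on tool) 0.69 Fr 0.2 w 0.0098 lat -0.0005 My -0.413
```

Call:
jog_arm(
  travel=[
    [0, 0.006, 0.0024],
    [0, 0.0119, 0.0047],
    [0, 0.0179, 0.0072],
    [0, 0.0238, 0.0097],
    [0, 0.0238, 0.0097],
    [0, 0.0238, 0.0097],
  ],
  dr=[
    [0, 0, 0],
    [0, 0, 0],
    [0, 0, 0],
    [0, 0, 0],
    [0, 0, 0],
    [0, 0, 0],
  ],
  fingers=[0, 0, 0, 0, 0, 0],
)

```text
time: 20.15
tcp_pos: [0.5744, 0.0915, 0.2643]
eef_rot: [1.948, -2.464, 0.001]
wrist_force: [-1.0, -5.7, -0.4]
width: 0.0102
gripper_force: 52.7
```

```bash
python3 -c "
from h import *
meas(10)"
```

```text
t 20.65 F [-1.35 -5.34  0.82] M [-1.818  0.116 -0.055] th 0.8908 rad 0.2609 Ft(on tool) 0.27 Fr 0.77 w 0.0102 lat -0.0004 My -0.306
```

The grip still reads 53 N and keeps its friction. I'll slacken the pads a couple of millimetres, so the bar stays caged between them, to read the pull without friction on each side of balance.

Call:
jog_arm(
  travel=[
    [0, 0, 0],
    [0, 0, 0],
    [0, 0, 0],
    [0, 0, 0],
    [0, 0, 0],
  ],
  dr=[
    [0, 0, 0],
    [0, 0, 0],
    [0, 0, 0],
    [0, 0, 0],
    [0, 0, 0],
  ],
  fingers=[0.17, 0.17, 0.17, 0.17, 0.17],
)

```text
time: 21.15
tcp_pos: [0.5748, 0.0923, 0.2645]
eef_rot: [-1.949, 2.463, 0.001]
wrist_force: [-0.5, 1.5, -1.0]
width: 0.0147
gripper_force: 0.5
```

```bash
python3 -c "
from h import *
meas(14)"
```

```text
t 21.85 F [-0.87  0.79 -0.77] M [ 0.271  0.258 -0.019] th 0.8919 rad 0.2612 Ft(on tool) -1.26 Fr -0.26 w 0.0145 lat 0.0 My 0.313
```

Clean reading: −1.26 N at 0.892. Now the far side.

Call:
jog_arm(
  travel=[
    [0, -0.006, -0.0025],
    [0, -0.0119, -0.0047],
    [0, -0.0179, -0.0072],
    [0, -0.0238, -0.0097],
    [0, -0.03, -0.0116],
    [0, -0.0361, -0.0134],
    [0, -0.0423, -0.0151],
    [0, -0.0485, -0.0169],
    [0, -0.0485, -0.0169],
    [0, -0.0485, -0.0169],
    [0, -0.0485, -0.0169],
  ],
  dr=[
    [0, 0, 0],
    [0, 0, 0],
    [0, 0, 0],
    [0, 0, 0],
    [0, 0, 0],
    [0, 0, 0],
    [0, 0, 0],
    [0, 0, 0],
    [0, 0, 0],
    [0, 0, 0],
    [0, 0, 0],
  ],
  fingers=[0.17, 0.17, 0.17, 0.17, 0.17, 0.17, 0.17, 0.17, 0.17, 0.17, 0.17],
)

```text
time: 22.95
tcp_pos: [0.6218, 0.0806, 0.2814]
eef_rot: [1.949, -2.464, -0.0]
wrist_force: [1.3, -0.9, -0.9]
width: 0.0143
gripper_force: 0.8
```

```bash
python3 -c "
from h import *
meas(14)"
```

```text
t 23.65 F [ 1.73 -0.38 -1.16] M [-0.161 -0.496 -0.018] th 1.0887 rad 0.2608 Ft(on tool) 1.44 Fr -1.56 w 0.0144 lat -0.0 My -0.52
```

Zero pull comes out at θ≈0.984. I'll return there and regrip.

Call:
jog_arm(
  travel=[
    [0, 0.0062, 0.0018],
    [0, 0.0124, 0.0036],
    [0, 0.0185, 0.0054],
    [0, 0.0247, 0.0072],
    [0, 0.0259, 0.0076],
    [0, 0.0259, 0.0076],
    [0, 0.0259, 0.0076],
    [0, 0.0259, 0.0076],
  ],
  dr=[
    [0, 0, 0],
    [0, 0, 0],
    [0, 0, 0],
    [0, 0, 0],
    [0, 0, 0],
    [0, 0, 0],
    [0, 0, 0],
    [0, 0, 0],
  ],
  fingers=[0.17, 0.17, 0.17, 0.17, 0.17, 0.17, 0.17, 0.17],
)

```text
time: 24.45
tcp_pos: [0.5969, 0.0865, 0.2741]
eef_rot: [1.949, -2.464, 0.0]
wrist_force: [-0.0, -0.5, 0.1]
width: 0.0144
gripper_force: 0.0
```

```bash
python3 -c "
from h import *
meas(14)"
```

```text
t 25.15 F [ 0.25 -0.03 -0.26] M [-0.027 -0.062  0.003] th 0.9857 rad 0.261 Ft(on tool) 0.15 Fr -0.33 w 0.0147 lat -0.0001 My -0.066
```

Call:
jog_arm(
  travel=[
    [0, 0, 0],
    [0, 0, 0],
    [0, 0, 0],
    [0, 0, 0],
    [0, 0, 0],
    [0, 0, 0],
    [0, 0, 0],
    [0, 0, 0],
  ],
  dr=[
    [0, 0, 0],
    [0, 0, 0],
    [0, 0, 0],
    [0, 0, 0],
    [0, 0, 0],
    [0, 0, 0],
    [0, 0, 0],
    [0, 0, 0],
  ],
  fingers=[0, 0, 0, 0, 0, 0, 0, 0],
  force=50,
)

```text
time: 25.95
tcp_pos: [0.5967, 0.0866, 0.2742]
eef_rot: [-1.949, 2.464, -0.0]
wrist_force: [-0.1, 1.3, 0.4]
width: 0.0103
gripper_force: 48.7
```

```bash
python3 -c "
from h import *
p=meas(10); print(state()['gripper_force'],state()['qd'].round(3))
q=capture('side')
for c in (p,q):
  for l in('weight_line','hinge','grip'):
    print(l,[(round(d['conf'],2),(c['T']@np.r_[d['location'],1])[:3].round(3)) for d in mark_of(c,l)[:1]])
cv2.imwrite('pics/f.png',cv2.resize(np.vstack([p['img'],q['img']]),(480,600))[:,:,::-1])"
```

```text
t 26.45 F [-0.2   0.85  0.84] M [ 0.106  0.107 -0.042] th 0.9857 rad 0.2612 Ft(on tool) -0.08 Fr 0.92 w 0.0102 lat -0.0001 My 0.129
48.72648596763611 [ 0.001 -0.001  0.     0.001  0.    -0.   ]
weight_line [(0.72, array([0.594, 0.516, 0.001]))]
hinge []
grip [(0.93, array([0.599, 0.085, 0.323]))]
weight_line []
hinge []
grip [(0.96, array([0.599, 0.085, 0.331]))]
```

View pics/f.png

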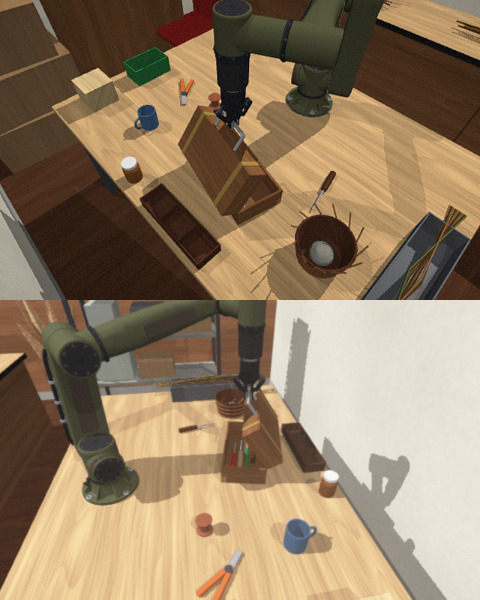

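The lid is held at about 0.985 rad, with no pull, no motion and a 49 N grip on the bar (top view near (237,140)). The other things are where they were, so I'm handing in.

```bash
python3 -c "
from h import *
print(job_done())"
```

```text
the job is handed in; nothing more can be done
None
```

The lid is gripped by its bar handle and held still at about 0.985 rad, where its pull fades to zero and changes sides; the job is handed in after about 26 s, with nothing else on the table moved.

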